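Free a board carrier from its lane and hold it over the camera

TASK

Free the circuit board carrier from its lane and hold it up for the camera in the lane bed: press the mushroom stop button all the way down, then turn its head clockwise as far as it goes to reset it, which swings the two hold-down latches off the carrier. Then take the carrier (its bridge handle is there for that), lift it straight up about 10 cm clear of the rails, keeping it level all the while, and finish still holding it there, level and steady above the lane, without putting it down or letting go. Do not disturb the jar, the hand scanner or the parts tray.

Things in the scene. Friction and masses are not known exactly. Their poses are not given: they have to be found in the camera images.
- lane: Aluminium board lane fixed to the bench, 240 mm long (its x) by 150 mm wide (y); origin at the centre of its underside, z up. Two rails along x carry the carrier's long edges 50 mm above the origin; grey guides outside them (54 to 74 mm off the middle line) rise to 57 mm. A black upward-looking camera, 52 mm across, 22 mm high, stands on the bed at the origin.
- latch_a: Steel hold-down latch of the lane, a bar 10 mm wide, 32 mm long, top 69 mm above the bench, on an upright pin (its origin) at x,y = (40,68) mm of the lane. At first it reaches 14 mm over the carrier's edge, 2 to 3 mm above it, and blocks it from rising; as the mushroom head is turned it swings outwards until it lies along the guide.
- latch_b: The same latch on the other side, pin at x,y = (-40,-68) mm of the lane; moves together with the first.
- carrier: Loose board carrier in the lane: black plate 160 (its x, along the lane) x 100 x 8 mm with a green board, 0.3 to 0.56 kg, 4 mm side play. Origin: centre of its underside; z up. On it a bridge handle: aluminium bar 104 mm long (x), 12 wide (y), 12 high, top 56 mm above the origin, on posts 8 mm thick at x = -48 and 48 mm. It balances under the bar's middle. Parts on the board reach 15 mm up.
- handle (a point): Middle of the carrier's bridge handle bar, 50 mm above the carrier's origin, axes as the carrier's (grip across y).
- stopbox: White stop box fixed to the bench, 110 by 110 by 55 mm high, origin at the centre of its underside, with a yellow disc and the red mushroom button on its top.
- stop_top (a point): Centre of the top of the red mushroom head, 93 mm above the bench when up. The head is a round disc 40 mm across, 20 mm high, on a stem 20 mm across; its underside is 18 mm above the box (12 mm above a black collar 30 mm across) when up. Axes turn with the head; z up.
- stop_press (a joint): How far the mushroom head is pressed down, m: 0 up, 0.006 fully down. A spring (1.5 N at first, 5 N fully down) lifts it again when released.
- stop_turn (a joint): How far the mushroom head is turned clockwise seen from above, rad: 0 at the start, stop at 1.2 (about 70 degrees, reset). Turns lightly (about 0.03 N m) and stays where it is left.
- jar: White solder paste jar, 64 mm across, 75 mm high; origin at the centre of its underside. Leave alone.
- scanner: Cordless hand scanner lying on the bench, about 170 mm long (handle towards its -x), up to 62 mm wide and 40 mm high; origin on its underside. Leave alone.
- tray: Black open parts tray, 150 by 100 by 35 mm high; origin at the centre of its underside. Leave alone.
There are look-alikes about, which are no part of the job. There is more than one size of the stopbox; the job needs the middle-sized.

How it is judged:
On the way, in this order (a step that is already met when the one before it is completed fails the run):
1. the mushroom button is pressed down (more than 4.5 mm of its 6 mm) (value of joint stop_press above 0.0045 m), for 0.05 s.
2. its head is turned clockwise to reset (more than 1.0 of 1.2 rad) (value of joint stop_turn above 1 rad), for 0.1 s.
3. the carrier is lifted clear of the rails and guides, in the gripper (z of carrier in the frame of lane above 0.09 m and contact force between the fingers and carrier above 1 N), for 0.2 s.
At the end, for the whole second after the job is handed in: The carrier is held by the fingers 60 to 160 mm above the rails, its middle within 70 mm of the lane's middle seen from above, level within 0.1 rad, still (under 30 mm/s and 0.2 rad/s), touching nothing of the lane; the mushroom head is up (less than 2 mm pressed) and turned beyond 1.0 rad (z of carrier in the frame of lane between 0.11 and 0.21 m and horizontal distance between carrier and lane below 0.07 m and angle between carrier's own z axis and vertical below 0.1 rad and linear speed of carrier below 0.03 m/s and angular speed of carrier below 0.2 rad/s and contact force between the fingers and carrier above 1 N and contact force between carrier and lane below 0.1 N and value of joint stop_turn above 1 rad and value of joint stop_press below 0.002 m); the arm keeps its last pose, push and grip.
It fails at once if the carrier is tipped by more than 0.3 rad (angle between carrier's own z axis and vertical above 0.3 rad).
It fails at once if the jar is moved by more than 30 mm (distance of jar from where it was at the start of the episode above 0.03 m).
It fails at once if the scanner is moved by more than 30 mm (distance of scanner from where it was at the start of the episode above 0.03 m).
It fails at once if the tray is moved by more than 30 mm (distance of tray from where it was at the start of the episode above 0.03 m).
It also fails if it takes over 56 s, if anything falls off the work surface, if the arm or the gripper's body presses on something with over 40 N, if the wrist force passes 120 N, or if a joint passes its speed limit or range.

ROBOT

A 7-joint arm with a two-finger parallel gripper is mounted at the origin on the work surface. World frame = base frame: x ahead of the robot, y to its left, z up, the work surface at z = 0. Lengths are in m, angles in rad, forces in N, time in s.
With the tool pointing down it reaches from about 0.425 to 0.925 m from the base axis. Payload 6.8 kg.
Tool frame: the origin (TCP) lies at the very end of the fingers, on their centre line; the grasp point (between the pads) lies 19 mm behind it; z points along the fingers, y is the line along which they close (so a half turn about z gives the same grasp; the last joint's range is limited). The gripper opens to 85 mm and grips with 20 to 120 N. Pads are 22 mm wide; open, the fingers measure 114 mm over their backs; the gripper's body (76 mm by 85 mm) begins 54 mm behind the grasp point. The pads swing forward as they close: fully open they stand 13 mm farther back than shut.
Start: joints at [1.055, 0.477, 0.022, 1.555, -0.011, 1.109, -0.083], TCP at [0.268, -0.62, 0.231] pointing down, gripper open.
Joint ranges: [-2.96, 2.96], [-0.34, 2.1], [-1.41, 1.46], [0.24, 2.44], [-1.37, 4.51], [0.17, 1.92], [-2.96, 2.96]. Speed limits (rad/s): [2.39, 2.39, 3.14, 3.14, 3.14, 3.14, 3.14].

INTERFACE

Orientations are given as a rotation vector (axis times angle).
In Python, from bench import get_obs, grab_frame, hand_in gives the robot as it stands.
- The arm moves only by the tool drive_tool, never from a script. Its argument "rows" is a list of rows, each an object with "offset": the shift along the tool's x, y, z as a fraction of full scale, a list of three; "rotation": the turn, a rotation vector about the tool's x, y, z as a fraction of full scale, a list of three; "claw": the opening, from 0 (shut) to 1 (fully open). In form: [{"offset": [tx, ty, tz], "rotation": [wx, wy, wz], "claw": claw}, ...]. A call has 1 to 20 rows; each row is the pose to reach, as a shift and turn from the pose commanded when the call began, along the tool's axes at that moment; what a row does not reach only later rows make up. Full scale, the value 1, is 0.15 m for a shift and 2 rad for a turn. A row lasts 1/12 s, in which the tool goes at most 41.7 mm and 7.16 degrees, less where a joint would pass 70% of its speed; a pose out of reach is approached as far as the arm can. A call with a number of a shift or a turn outside -1 to 1 is refused whole. A call with a gripper value outside its range is refused whole. The fingers move at their own pace and stop on an object; "force" is the grip in N (left out, the last holds). Time passes only in rows, so rows that repeat a pose let the fingers close. It gives the time, the measured TCP pose, the force, the opening and the grip force at its end, in the units of the state.
- get_obs(): the state, without advancing time (a new reading comes with each control period).
- grab_frame(name): name is "scene" or "side" or "wrist"; returns a dict with "frame" (384x512x3 uint8, red, green, blue), "z_map" (384x512 float32, m along the optical axis (not along the pixel's ray), 0 where there is no reading), "vfov" (degrees; the focal length in pixels is half the picture's height over the tangent of half this angle, whatever the lens; pixels are square), "cx", "cy" (the principal point, pixels), "R" (3x3) and "t" (3): a world point X has camera coordinates R X + t. Camera axes: x right, y down, z forward; pixel columns grow to the right and rows downward; lengths in m; the calibration is good to about 2 mm. A picture is of the moment at which its call begins.
- hand_in(): hands the job in; it is judged then, once.
The state is a dict: "clock": time; "joints": joint angles; "qvel": joint speeds; "tau": joint torques, N m; "tcp_pos": TCP position; "orientation": TCP orientation; "contact_force": force on the tool from outside, world axes, zero at the start; "moment": the same for the moment, N m; "grip_width": finger opening in m; "gripper_force": force on a finger pad.
Only numpy, scipy, OpenCV 4.12 (cv2) and the standard library are available. Lean on these libraries where they do the work, as an engineer would, in place of code of your own. Each camera call takes 0.05 s, during which the arm holds its last target. There are 200 camera calls.

## Working session

There is one attempt and no reset: what is moved stays moved. The work goes in short steps, Python scripts to look and compute and a tool call to move; the robot and the scene stay as the last step left them, time stands still between calls to the robot, and variables do not carry over. Pictures are saved under pics/ and viewed, at most 10 in all, crops included, and the job is handed in when it is done.

Besides the shell and the picture viewer there is one more tool, called after "Call:" as name(argument=value, ...) on one line, values as JSON. drive_tool: Moves the arm, as the interface text tells. Its arguments: {"type":"object","properties":{"rows":{"type":"array","items":{"type":"object","properties":{"offset":{"type":"array","items":{"type":"number"}},"rotation":{"type":"array","items":{"type":"number"}},"claw":{"type":"number"}}}},"force":{"type":"number"}},"required":["rows"]}

```bash
mkdir -p pics; cat > h.py <<'E'
import numpy as np,cv2
from bench import get_obs,grab_frame,hand_in
def pts(f):
    h,w=f["z_map"].shape; F=h/2/np.tan(np.radians(f["vfov"])/2)
    v,u=np.mgrid[:h,:w]; z=f["z_map"]
    c=np.stack([(u-f["cx"])/F*z,(v-f["cy"])/F*z,z],-1)
    return (c-np.array(f["t"]))@np.array(f["R"])
E
python3 - <<'E'
from h import *
o=get_obs();print(o)
for n in("scene","side","wrist"):
    f=grab_frame(n);np.save(n+".npy",f,allow_pickle=True)
    cv2.imwrite(f"pics/{n}0.png",f["frame"][...,::-1]);print(n,f["vfov"],-np.array(f["R"]).T@f["t"])
a=[cv2.imread(f"pics/{n}0.png") for n in("scene","side")]
E
```

```text
{'clock': 0.0, 'joints': array([ 1.05490326,  0.4778036 ,  0.02233606,  1.55648393, -0.0114738 ,
        1.1093051 , -0.08308965]), 'qvel': array([ 1.69625310e-04, -1.09066249e-03, -3.88230515e-04,  6.45254302e-04,
        4.73047090e-05, -1.90369347e-03,  4.28376522e-04]), 'tau': array([-8.81969172e-04, -5.96465063e+01,  1.60777062e+00, -2.81202793e+01,
        1.25588482e-02,  9.24082560e-03,  3.53737016e-05]), 'tcp_pos': array([ 0.26743145, -0.61909614,  0.2303096 ]), 'orientation': array([-3.07474341e+00, -6.35839076e-01,  8.41207344e-04]), 'contact_force': array([ 0.54830768, -0.37923122, -0.04808828]), 'moment': array([-0.01019982, -0.02346005,  0.0134558 ]), 'gripper_force': 0.0, 'grip_width': 0.0854747203733473}
scene 45.642033018160795 [ 1.70665326 -0.32005243  0.95344375]
side 45.92795214810169 [-0.05088099  0.63444662  1.0752003 ]
wrist 58.26553961991594 [ 0.33751234 -0.58933284  0.37250608]
```

View pics/scene0.png

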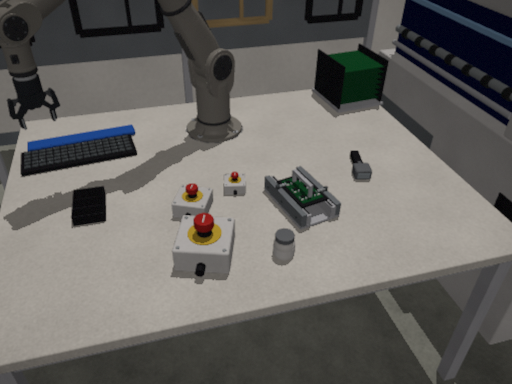

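View pics/side0.png

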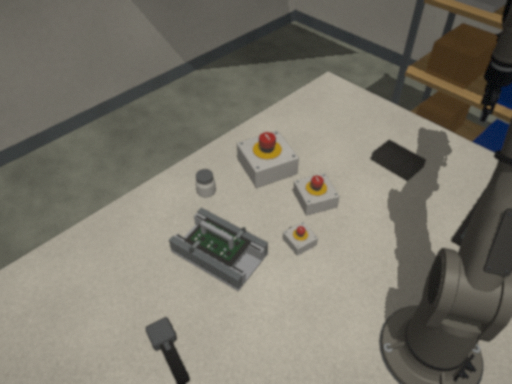

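The scene view shows three stop boxes: large (205,240), middle (192,200) and small (235,182). The lane is at (302,195), the jar at (284,245), the scanner at (361,167) and the tray at (90,204). The side view agrees, with the middle box at (317,193) and the lane at (220,247).

```bash
python3 - <<'E'
from h import *
for n in("scene","side"):
    f=np.load(n+".npy",allow_pickle=True).item();P=pts(f);I=f["frame"];v=f["z_map"]>0
    h=cv2.cvtColor(I,cv2.COLOR_RGB2HSV)
    red=((h[...,0]<8)|(h[...,0]>172))&(h[...,1]>150)&(h[...,2]>60)&v&(P[...,2]>.03)&(P[...,2]<.3)
    k,l,s,c=cv2.connectedComponentsWithStats(red.astype(np.uint8))
    for i in range(1,k):
        if s[i,4]>15:
            q=P[l==i];zt=np.percentile(q[:,2],95);t=q[q[:,2]>zt-.006]
            print(n,"red",c[i].round(),s[i,4],"ztop",zt.round(4),"top mid",((t.max(0)+t.min(0))/2).round(4),"mean",t.mean(0).round(4),np.ptp(t,0).round(3))
    X=P
    box=v&(P[...,2]>.045)&(P[...,2]<.062)&(h[...,1]<60)&(P[...,0]>.2)&(P[...,0]<1.2)&(abs(P[...,1])<.8)
    k,l,s,c=cv2.connectedComponentsWithStats(box.astype(np.uint8))
    for i in range(1,k):
        if s[i,4]>60:
            r=cv2.minAreaRect(P[l==i][:,:2].astype(np.float32));print(n,"z45-62",c[i].round(),s[i,4],np.round(r[0],4),np.round(r[1],3),round(r[2],1))
    g=v&(h[...,0]>45)&(h[...,0]<85)&(h[...,1]>90)&(P[...,2]>.03)&(P[...,2]<.12)&(P[...,0]>.3)&(P[...,0]<1.1)
    q=P[g];print("green",len(q),q.mean(0),cv2.minAreaRect(q[:,:2].astype(np.float32)))
    # handle bar
    c0=q.mean(0)
    b=v&(P[...,2]>.098)&(P[...,2]<.112)&(np.hypot(P[...,0]-c0[0],P[...,1]-c0[1])<.12)
    q=P[b];
    if len(q)>5:print("bar",len(q),q.mean(0),np.percentile(q[:,2],90),cv2.minAreaRect(q[:,:2].astype(np.float32)))
    q=P[v&(P[...,2]>.03)&(P[...,2]<.065)&(np.hypot(P[...,0]-c0[0],P[...,1]-c0[1])<.16)]
    print("lane",cv2.minAreaRect(q[:,:2].astype(np.float32)))
E
```

```text
scene red [234. 175.] 24 ztop 0.0645 top mid [ 0.4501 -0.019   0.0635] mean [ 0.4496 -0.0199  0.0624] [0.014 0.019 0.006]
scene red [191. 189.] 87 ztop 0.0956 top mid [ 0.5256 -0.1809  0.0935] mean [ 0.528  -0.181   0.0933] [0.032 0.034 0.008]
scene red [203. 223.] 278 ztop 0.1371 top mid [ 0.7402 -0.1808  0.1351] mean [ 0.7414 -0.1813  0.1346] [0.052 0.051 0.007]
scene z45-62 [309. 177.] 186 [0.5227 0.2257] [0.15  0.033] 5.6
scene z45-62 [300. 198.] 836 [0.5805 0.1727] [0.246 0.151] 12.5
scene z45-62 [192. 199.] 514 [ 0.5232 -0.1817] [0.111 0.115] 65.6
scene z45-62 [283. 245.] 119 [0.809  0.0339] [0.062 0.039] 57.6
scene z45-62 [202. 259.] 254 [ 0.8073 -0.2064] [0.159 0.02 ] 73.4
green 343 [0.59482675 0.1685462  0.06083583] ((0.5824974775314331, 0.17239785194396973), (0.1428126096725464, 0.08299959450960159), 15.35375690460205)
bar 108 [0.58591954 0.1729822  0.10496323] 0.10824813730840194 ((0.5829215049743652, 0.172829732298851), (0.10252609848976135, 0.01671706885099411), 14.434693336486816)
lane ((0.5803414583206177, 0.17333930730819702), (0.24523979425430298, 0.15402179956436157
[... 437 characters left out ...]
 0.111] 27.5
side z45-62 [315. 191.] 610 [ 0.5209 -0.1772] [0.112 0.114] 63.4
side z45-62 [204. 184.] 89 [0.7824 0.0529] [0.061 0.034] 57.1
side z45-62 [217. 221.] 503 [0.6349 0.1313] [0.151 0.043] 10.7
side z45-62 [219. 252.] 1651 [0.5806 0.1771] [0.243 0.151] 12.0
green 9 [0.57735601 0.17825243 0.05993148] ((0.5659556984901428, 0.17588762938976288), (0.09600770473480225, 0.0067753600887954235), 15.240097045898438)
bar 184 [0.58134057 0.17748731 0.10499954] 0.10823331530782747 ((0.5818411111831665, 0.176728293299675), (0.10411863774061203, 0.014229685999453068), 12.004578590393066)
lane ((0.5804818868637085, 0.1768503189086914), (0.24286089837551117, 0.15302592515945435), 11.56264591217041)
```

Call:
drive_tool(rows=[{"offset": [0.23, -0.17, 0], "rotation": [0, 0, 0], "claw": 1}, {"offset": [0.46, -0.34, 0], "rotation": [0, 0, 0], "claw": 1}, {"offset": [0.68, -0.51, 0], "rotation": [0, 0, 0], "claw": 1}, {"offset": [0.906, -0.676, 0], "rotation": [0, 0, 0], "claw": 1}], force=60)

```text
clock: 0.48
tcp_pos: [0.3511, -0.4734, 0.231]
orientation: [-3.076, -0.635, 0.0]
contact_force: [0.9, -0.3, 0.8]
grip_width: 0.0853
gripper_force: 0.0
```

Call:
drive_tool(rows=[{"offset": [0.23, -0.17, 0], "rotation": [0, 0, 0], "claw": 1}, {"offset": [0.46, -0.34, 0], "rotation": [0, 0, 0], "claw": 1}, {"offset": [0.68, -0.51, 0], "rotation": [0, 0, 0], "claw": 1}, {"offset": [0.906, -0.676, 0], "rotation": [0, 0, 0], "claw": 1}])

```text
clock: 0.82
tcp_pos: [0.4342, -0.3287, 0.2313]
orientation: [-3.077, -0.636, 0.0]
contact_force: [1.7, -0.6, 0.1]
grip_width: 0.0853
gripper_force: 0.0
```

Call:
drive_tool(rows=[{"offset": [0.23, -0.17, 0.1], "rotation": [0, 0, 0], "claw": 1}, {"offset": [0.46, -0.34, 0.2], "rotation": [0, 0, 0], "claw": 1}, {"offset": [0.68, -0.51, 0.3], "rotation": [0, 0, 0], "claw": 1}, {"offset": [0.906, -0.676, 0.4], "rotation": [0, 0, 0], "claw": 1}, {"offset": [0.906, -0.676, 0.4], "rotation": [0, 0, 0], "claw": 1}, {"offset": [0.906, -0.676, 0.4], "rotation": [0, 0, 0], "claw": 1}, {"offset": [0.906, -0.676, 0.4], "rotation": [0, 0, 0], "claw": 1}, {"offset": [0.906, -0.676, 0.4], "rotation": [0, 0, 0], "claw": 1}])

```text
clock: 1.48
tcp_pos: [0.5178, -0.1853, 0.1714]
orientation: [3.076, 0.633, -0.001]
contact_force: [-0.4, -1.1, 0.2]
grip_width: 0.0854
gripper_force: 0.0
```

```bash
cat >> h.py <<'E'
from scipy.spatial.transform import Rotation as Ro
def toolshift(target):
    o=get_obs();R=Ro.from_rotvec(o["orientation"]).as_matrix()
    print("tcp",o["tcp_pos"].round(4),"tool x",R[:,0].round(3),"y",R[:,1].round(3),"z",R[:,2].round(3),"q",o["joints"].round(2),"w",o["grip_width"],"F",o["contact_force"].round(1),o["clock"])
    print("frac",(R.T@(np.array(target)-o["tcp_pos"])/.15).round(3))
E
python3 - <<'E'
from h import *
f=grab_frame("wrist");P=pts(f);I=f["frame"];v=f["z_map"]>0
cv2.imwrite("pics/wrist1.png",I[...,::-1])
h=cv2.cvtColor(I,cv2.COLOR_RGB2HSV)
red=((h[...,0]<8)|(h[...,0]>172))&(h[...,1]>150)&(h[...,2]>60)&v
k,l,s,c=cv2.connectedComponentsWithStats(red.astype(np.uint8))
for i in range(1,k):
    if s[i,4]>100:
        q=P[l==i];zt=np.percentile(q[:,2],90);t=q[q[:,2]>zt-.004].astype(np.float32)
        print("red",c[i].round(),s[i,4],zt.round(4),cv2.minEnclosingCircle(t[:,:2]),t.mean(0))
toolshift([.521,-.178,.12])
E
```

```text
Traceback (most recent call last):
cv2.error: OpenCV(4.12.0) /io/opencv/modules/imgproc/src/shapedescr.cpp:201: error: (-215:Assertion failed) count >= 0 && (depth == CV_32F || depth == CV_32S) in function 'minEnclosingCircle'
```

View pics/wrist1.png

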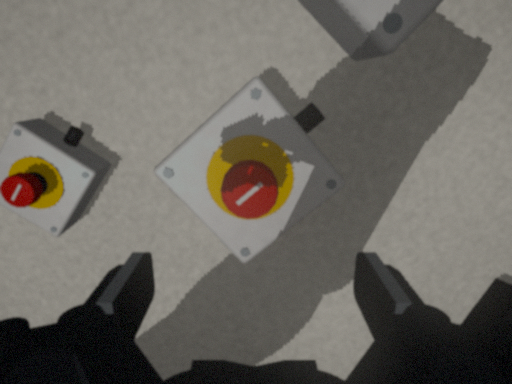

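The wrist view is centred on the middle box, with its red head at (250,190), a white slot mark on the head, and the fingers at the lower edge. I'll redo the measurement with contiguous arrays.

```bash
cat >> h.py <<'E'
def ray(f,u,v,z):
    F=384/2/np.tan(np.radians(f["vfov"])/2);R=np.array(f["R"]);c=-R.T@f["t"]
    d=R.T@np.array([(u-f["cx"])/F,(v-f["cy"])/F,1]);return c+d*(z-c[2])/d[2]
E
python3 - <<'E'
from h import *
f=grab_frame("wrist");P=pts(f);I=f["frame"];v=f["z_map"]>0
h=cv2.cvtColor(I,cv2.COLOR_RGB2HSV)
red=(((h[...,0]<8)|(h[...,0]>172))&(h[...,1]>150)&(h[...,2]>60))
red=cv2.morphologyEx(red.astype(np.uint8),cv2.MORPH_CLOSE,np.ones((9,9)))
k,l,s,c=cv2.connectedComponentsWithStats(red)
for i in range(1,k):
    if s[i,4]>800:
        m=(l==i);q=P[m&v];print(c[i],s[i],len(q),np.median(q,0).round(4) if len(q) else 0,"ray",ray(f,*c[i],.093).round(4),ray(f,*c[i],.088).round(4))
        if len(q):
            t=q[abs(q[:,2]-np.median(q[:,2]))<.004]
            print(((t.max(0)+t.min(0))/2).round(4),np.ptp(t,0).round(4))
toolshift([.521,-.178,.12])
E
```

```text
[249.45831533 189.86781857] [ 222  161   55   57 2315] 2303 [ 0.5233 -0.1806  0.0924] ray [ 0.5235 -0.1806  0.093 ] [ 0.522  -0.1812  0.088 ]
[ 0.522  -0.1811  0.0915] [0.0379 0.036  0.0062]
[ 16.85141509 190.42924528] [  0 174  35  32 848] 845 [ 0.4435 -0.0205  0.0615] ray [ 0.4616 -0.0373  0.093 ] [ 0.4588 -0.0347  0.088 ]
[ 0.4429 -0.0203  0.0611] [0.0247 0.0258 0.0051]
tcp [ 0.5179 -0.1857  0.1717] tool x [ 0.919  0.394 -0.   ] y [ 0.394 -0.919  0.001] z [ 0.    -0.001 -1.   ] q [ 0.38  0.35 -0.19  1.91  0.08  0.89 -1.01] w 0.08547429652508146 F [ 0.7  0.  -0.2] 1.5833
frac [ 0.04  -0.039  0.345]
```

Call:
drive_tool(rows=[{"offset": [0.04, -0.023, 0.0], "rotation": [0, 0, 0], "claw": 1}, {"offset": [0.04, -0.023, 0.2], "rotation": [0, 0, 0], "claw": 1}, {"offset": [0.04, -0.023, 0.4], "rotation": [0, 0, 0], "claw": 1}, {"offset": [0.04, -0.023, 0.55], "rotation": [0, 0, 0], "claw": 1}, {"offset": [0.04, -0.023, 0.65], "rotation": [0, 0, 0], "claw": 1}, {"offset": [0.04, -0.023, 0.705], "rotation": [0, 0, 0], "claw": 1}, {"offset": [0.04, -0.023, 0.705], "rotation": [0, 0, 0], "claw": 1}, {"offset": [0.04, -0.023, 0.705], "rotation": [0, 0, 0], "claw": 1}, {"offset": [0.04, -0.023, 0.705], "rotation": [0, 0, 0], "claw": 1}])

```text
clock: 2.33
tcp_pos: [0.5236, -0.1785, 0.0668]
orientation: [3.076, 0.635, 0.003]
contact_force: [0.7, -0.3, -0.9]
grip_width: 0.0852
gripper_force: 0.0
```

Call:
drive_tool(rows=[{"offset": [0, 0, 0], "rotation": [0, 0, 0], "claw": 0.3}, {"offset": [0, 0, 0], "rotation": [0, 0, 0], "claw": 0.3}, {"offset": [0, 0, 0], "rotation": [0, 0, 0], "claw": 0.3}, {"offset": [0, 0, 0], "rotation": [0, 0, 0], "claw": 0.3}, {"offset": [0, 0, 0], "rotation": [0, 0, 0], "claw": 0.3}, {"offset": [0, 0, 0], "rotation": [0, 0, 0], "claw": 0.3}, {"offset": [0, 0, 0], "rotation": [0, 0, 0], "claw": 0.3}, {"offset": [0, 0, 0], "rotation": [0, 0, 0], "claw": 0.3}, {"offset": [0, 0, 0], "rotation": [0, 0, 0], "claw": 0.3}, {"offset": [0, 0, 0], "rotation": [0, 0, 0], "claw": 0.3}], force=40)

```text
clock: 3.17
tcp_pos: [0.5233, -0.1793, 0.066]
orientation: [3.075, 0.635, 0.002]
contact_force: [2.0, -5.6, 2.0]
grip_width: 0.0388
gripper_force: 40.8
```

Call:
drive_tool(rows=[{"offset": [0, 0, 0.015], "rotation": [0, 0, 0], "claw": 0.3}, {"offset": [0, 0, 0.03], "rotation": [0, 0, 0], "claw": 0.3}, {"offset": [0, 0, 0.043], "rotation": [0, 0, 0], "claw": 0.3}, {"offset": [0, 0, 0.043], "rotation": [0, 0, 0], "claw": 0.3}, {"offset": [0, 0, 0.043], "rotation": [0, 0, 0], "claw": 0.3}, {"offset": [0, 0, 0.043], "rotation": [0, 0, 0], "claw": 0.3}])

```text
clock: 3.67
tcp_pos: [0.5235, -0.1793, 0.0608]
orientation: [3.075, 0.634, 0.003]
contact_force: [-1.9, -4.1, 15.8]
grip_width: 0.039
gripper_force: 42.1
```

Call:
drive_tool(rows=[{"offset": [0, 0, 0.007], "rotation": [0, 0, 0], "claw": 0.3}, {"offset": [0, 0, 0.007], "rotation": [0, 0, 0], "claw": 0.3}, {"offset": [0, 0, 0.007], "rotation": [0, 0, 0], "claw": 0.3}])

```text
clock: 3.92
tcp_pos: [0.5235, -0.1793, 0.0606]
orientation: [3.075, 0.634, 0.003]
contact_force: [-4.9, -3.4, 23.7]
grip_width: 0.0389
gripper_force: 42.8
```

```bash
python3 - <<'E'
from h import *
toolshift([.5235,-.1793,.059])
f=grab_frame("scene");I=f["frame"]
cv2.imwrite("pics/s2.png",cv2.resize(I[140:240,150:290,::-1],(784,560),interpolation=cv2.INTER_CUBIC))
E
```

```text
tcp [ 0.5235 -0.1793  0.0606] tool x [0.918 0.396 0.001] y [ 0.396 -0.918  0.002] z [ 0.002 -0.002 -1.   ] q [ 0.35  0.51 -0.17  1.97  0.13  0.67 -1.07] w 0.03892805670475721 F [-4.9 -3.4 23.7] 3.9167
frac [ 0.    -0.     0.011]
```

View pics/s2.png

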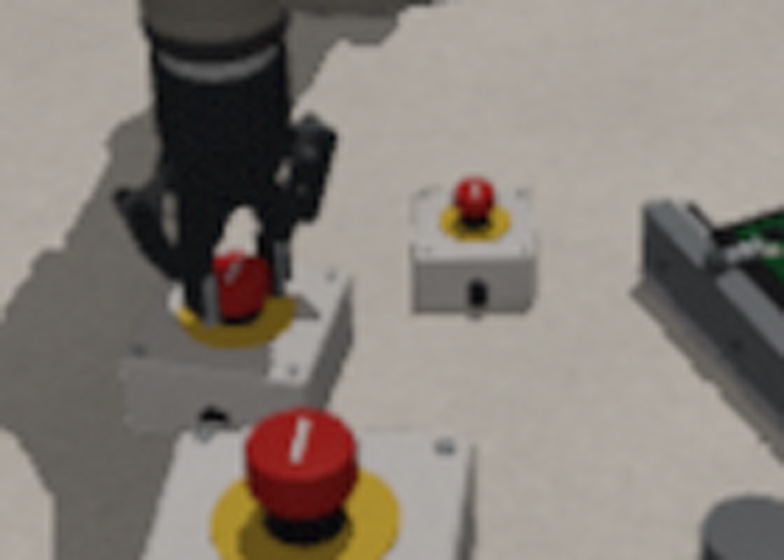

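The button is on its hard stop after about 5.4 to 6 mm of travel, with the grip holding. Next is the clockwise turn.

Call:
drive_tool(rows=[{"offset": [0, 0, -0.008], "rotation": [0, 0, 0.02], "claw": 0.3}, {"offset": [0, 0, -0.008], "rotation": [0, 0, 0.07], "claw": 0.3}, {"offset": [0, 0, -0.008], "rotation": [0, 0, 0.12], "claw": 0.3}, {"offset": [0, 0, -0.008], "rotation": [0, 0, 0.17], "claw": 0.3}, {"offset": [0, 0, -0.008], "rotation": [0, 0, 0.22], "claw": 0.3}, {"offset": [0, 0, -0.008], "rotation": [0, 0, 0.27], "claw": 0.3}, {"offset": [0, 0, -0.008], "rotation": [0, 0, 0.32], "claw": 0.3}, {"offset": [0, 0, -0.008], "rotation": [0, 0, 0.37], "claw": 0.3}, {"offset": [0, 0, -0.008], "rotation": [0, 0, 0.42], "claw": 0.3}, {"offset": [0, 0, -0.008], "rotation": [0, 0, 0.47], "claw": 0.3}, {"offset": [0, 0, -0.008], "rotation": [0, 0, 0.52], "claw": 0.3}, {"offset": [0, 0, -0.008], "rotation": [0, 0, 0.57], "claw": 0.3}, {"offset": [0, 0, -0.008], "rotation": [0, 0, 0.6], "claw": 0.3}, {"offset": [0, 0, -0.008], "rotation": [0, 0, 0.6], "claw": 0.3}, {"offset": [0, 0, -0.008], "rotation": [0, 0, 0.6], "claw": 0.3}, {"offset": [0, 0, -0.008], "rotation": [0, 0, 0.6], "claw": 0.3}])

```text
clock: 5.3
tcp_pos: [0.5232, -0.1817, 0.0609]
orientation: [2.894, -1.215, 0.006]
contact_force: [-2.4, -10.2, 13.8]
grip_width: 0.0388
gripper_force: 41.7
```

```bash
python3 - <<'E'
from h import *
toolshift([.5235,-.1793,.2]);print(get_obs()["moment"])
f=grab_frame("scene");I=f["frame"]
a=I[140:240,150:290,::-1];b=I[150:240,250:350,::-1]
cv2.imwrite("pics/s3.png",np.hstack([cv2.resize(a,(420,300),interpolation=cv2.INTER_CUBIC),cv2.resize(b,(333,300),interpolation=cv2.INTER_CUBIC)]))
E
```

```text
tcp [ 0.5232 -0.1817  0.0609] tool x [ 0.7   -0.714  0.005] y [-0.714 -0.7    0.001] z [ 0.003 -0.004 -1.   ] q [ 0.11  0.51  0.15  1.99 -0.11  0.65 -2.04] w 0.038789309575229726 F [ -2.4 -10.2  13.8] 5.3
frac [-0.006 -0.012 -0.928]
[-1.85802969  0.36008105  0.08438876]
```

View pics/s3.png

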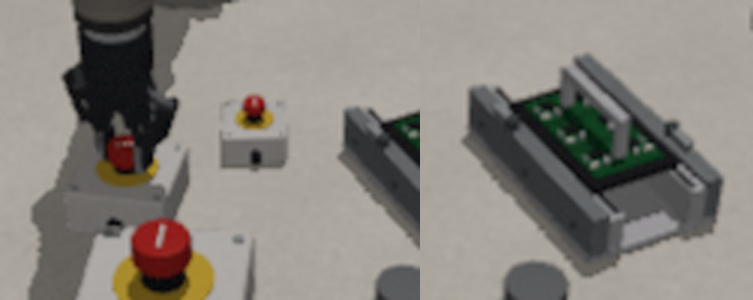

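The right crop shows both latches lying along the guides, and the head turned about 69° with the grip. Now release and rise.

Call:
drive_tool(rows=[{"offset": [0, 0, -0.02], "rotation": [0, 0, 0], "claw": 0.3}, {"offset": [0, 0, -0.035], "rotation": [0, 0, 0], "claw": 1}, {"offset": [0, 0, -0.035], "rotation": [0, 0, 0], "claw": 1}, {"offset": [0, 0, -0.035], "rotation": [0, 0, 0], "claw": 1}, {"offset": [0, 0, -0.035], "rotation": [0, 0, 0], "claw": 1}, {"offset": [0, 0, -0.035], "rotation": [0, 0, 0], "claw": 1}, {"offset": [0, 0, -0.035], "rotation": [0, 0, 0], "claw": 1}, {"offset": [0, 0, -0.2], "rotation": [0, 0, 0], "claw": 1}, {"offset": [0, 0, -0.45], "rotation": [0, 0, 0], "claw": 1}, {"offset": [0, 0, -0.7], "rotation": [0, 0, 0], "claw": 1}, {"offset": [0, 0, -0.95], "rotation": [0, 0, 0], "claw": 1}, {"offset": [0, 0, -0.95], "rotation": [0, 0, 0], "claw": 1}, {"offset": [0, 0, -0.95], "rotation": [0, 0, 0], "claw": 1}])

```text
clock: 6.43
tcp_pos: [0.524, -0.1784, 0.204]
orientation: [-2.897, 1.211, -0.007]
contact_force: [0.5, -1.1, -0.6]
grip_width: 0.0857
gripper_force: 0.0
```

```bash
python3 - <<'E'
from h import *
toolshift([.581,.175,.2])
f=grab_frame("scene");I=f["frame"];P=pts(f);v=f["z_map"]>0
h=cv2.cvtColor(I,cv2.COLOR_RGB2HSV)
red=((h[...,0]<8)|(h[...,0]>172))&(h[...,1]>150)&(h[...,2]>60)&v&(np.hypot(P[...,0]-.522,P[...,1]+.18)<.04)
print("top z",np.percentile(P[red][:,2],95))
a=I[140:240,150:290,::-1];b=I[150:240,250:350,::-1]
cv2.imwrite("pics/s4.png",np.hstack([cv2.resize(a,(420,300),interpolation=cv2.INTER_CUBIC),cv2.resize(b,(333,300),interpolation=cv2.INTER_CUBIC)]))
E
```

```text
tcp [ 0.524  -0.1784  0.204 ] tool x [ 0.702 -0.712  0.004] y [-0.712 -0.702 -0.003] z [ 0.005 -0.001 -1.   ] q [ 0.07  0.31  0.18  1.89 -0.07  0.95 -2.08] w 0.0856665634753871 F [ 0.5 -1.1 -0.6] 6.4333
frac [-1.41  -1.925  0.027]
top z 0.09595022690695837
```

View pics/s4.png

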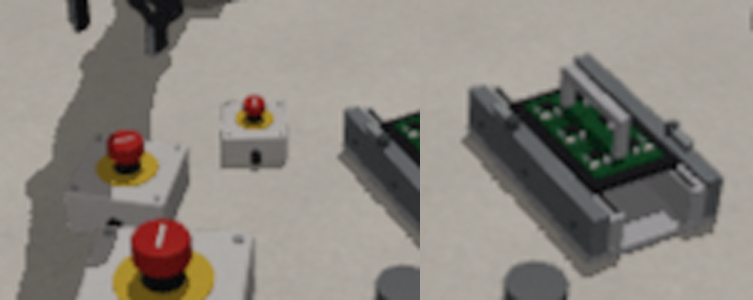

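The head is up and turned and the latches are clear. Now travel to the handle.

Call:
drive_tool(rows=[{"offset": [-0.14, -0.19, 0], "rotation": [0, 0, 0], "claw": 1}, {"offset": [-0.28, -0.38, 0], "rotation": [0, 0, 0], "claw": 1}, {"offset": [-0.42, -0.57, 0], "rotation": [0, 0, 0], "claw": 1}, {"offset": [-0.56, -0.76, 0], "rotation": [0, 0, 0], "claw": 1}, {"offset": [-0.705, -0.96, 0], "rotation": [0, 0, 0], "claw": 1}])

```text
clock: 6.9
tcp_pos: [0.5493, -0.0005, 0.1996]
orientation: [2.896, -1.212, -0.005]
contact_force: [0.2, -1.5, -0.3]
grip_width: 0.0854
gripper_force: 0.0
```

Call:
drive_tool(rows=[{"offset": [-0.08, -0.11, 0], "rotation": [0, 0, -0.05], "claw": 1}, {"offset": [-0.16, -0.22, 0], "rotation": [0, 0, -0.1], "claw": 1}, {"offset": [-0.24, -0.33, 0], "rotation": [0, 0, -0.15], "claw": 1}, {"offset": [-0.32, -0.44, 0], "rotation": [0, 0, -0.2], "claw": 1}, {"offset": [-0.4, -0.55, 0], "rotation": [0, 0, -0.25], "claw": 1}, {"offset": [-0.48, -0.66, 0], "rotation": [0, 0, -0.3], "claw": 1}, {"offset": [-0.56, -0.77, 0], "rotation": [0, 0, -0.35], "claw": 1}, {"offset": [-0.64, -0.88, 0], "rotation": [0, 0, -0.4], "claw": 1}, {"offset": [-0.705, -0.96, 0], "rotation": [0, 0, -0.45], "claw": 1}, {"offset": [-0.705, -0.96, 0], "rotation": [0, 0, -0.5], "claw": 1}, {"offset": [-0.705, -0.96, 0], "rotation": [0, 0, -0.5], "claw": 1}, {"offset": [-0.705, -0.96, 0], "rotation": [0, 0, -0.5], "claw": 1}, {"offset": [-0.705, -0.96, 0], "rotation": [0, 0, -0.5], "claw": 1}])

```text
clock: 7.98
tcp_pos: [0.5785, 0.1735, 0.2005]
orientation: [3.124, 0.319, -0.003]
contact_force: [0.0, 0.1, 0.1]
grip_width: 0.0856
gripper_force: 0.0
```

```bash
python3 - <<'E'
from h import *
f=grab_frame("wrist");P=pts(f);v=f["z_map"]>0
cv2.imwrite("pics/w5.png",f["frame"][...,::-1])
b=v&(P[...,2]>.1)&(P[...,2]<.112)&(np.hypot(P[...,0]-.581,P[...,1]-.175)<.09)
q=P[b].astype(np.float32);r=cv2.minAreaRect(np.ascontiguousarray(q[:,:2]));print(len(q),q.mean(0),r)
toolshift([r[0][0],r[0][1],.085])
E
```

```text
2330 [0.585339   0.17488183 0.1053896 ] ((0.5817815065383911, 0.17432951927185059), (0.10379945486783981, 0.011840425431728363), 12.0861177444458)
tcp [0.5787 0.1735 0.2009] tool x [ 0.979  0.203 -0.002] y [ 0.203 -0.979  0.001] z [-0.001 -0.001 -1.   ] q [-0.28  0.4  -0.15  1.75  0.07  1.   -1.82] w 0.08542949659469964 F [-0.5  0.4  0.8] 8.0333
frac [ 0.022 -0.001  0.772]
```

View pics/w5.png

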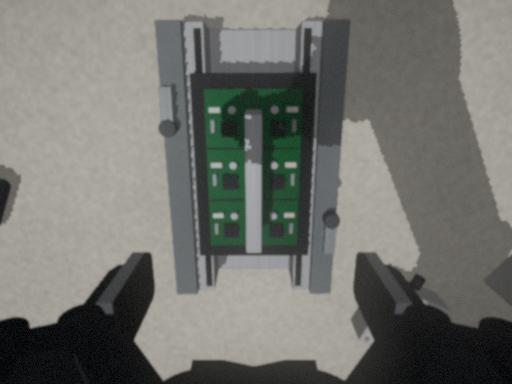

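The wrist view shows the bar from (253,110) to (253,250), midway between the fingers, with the latches at (166,105) and (330,235) off the carrier. Now descend and grip.

Call:
drive_tool(rows=[{"offset": [0.022, -0.002, 0.2], "rotation": [0, 0, -0.003], "claw": 1}, {"offset": [0.022, -0.002, 0.4], "rotation": [0, 0, -0.003], "claw": 1}, {"offset": [0.022, -0.002, 0.55], "rotation": [0, 0, -0.003], "claw": 1}, {"offset": [0.022, -0.002, 0.7], "rotation": [0, 0, -0.003], "claw": 1}, {"offset": [0.022, -0.002, 0.786], "rotation": [0, 0, -0.003], "claw": 1}, {"offset": [0.022, -0.002, 0.786], "rotation": [0, 0, -0.003], "claw": 1}, {"offset": [0.022, -0.002, 0.786], "rotation": [0, 0, -0.003], "claw": 1}, {"offset": [0.022, -0.002, 0.786], "rotation": [0, 0, -0.003], "claw": 1}])

```text
clock: 8.7
tcp_pos: [0.5832, 0.1758, 0.0852]
orientation: [-3.123, -0.334, -0.003]
contact_force: [0.3, 0.7, 1.5]
grip_width: 0.0853
gripper_force: 0.0
```

Call:
drive_tool(rows=[{"offset": [0, 0, 0], "claw": 0, "rotation": [0, 0, 0]}, {"offset": [0, 0, 0], "claw": 0, "rotation": [0, 0, 0]}, {"offset": [0, 0, 0], "claw": 0, "rotation": [0, 0, 0]}, {"offset": [0, 0, 0], "claw": 0, "rotation": [0, 0, 0]}, {"offset": [0, 0, 0], "claw": 0, "rotation": [0, 0, 0]}, {"offset": [0, 0, 0], "claw": 0, "rotation": [0, 0, 0]}, {"offset": [0, 0, 0], "claw": 0, "rotation": [0, 0, 0]}, {"offset": [0, 0, 0], "claw": 0, "rotation": [0, 0, 0]}, {"offset": [0, 0, 0], "claw": 0, "rotation": [0, 0, 0]}, {"offset": [0, 0, 0], "claw": 0, "rotation": [0, 0, 0]}, {"offset": [0, 0, 0], "claw": 0, "rotation": [0, 0, 0]}, {"offset": [0, 0, 0], "claw": 0, "rotation": [0, 0, 0]}, {"offset": [0, 0, 0], "claw": 0, "rotation": [0, 0, 0]}, {"offset": [0, 0, 0], "claw": 0, "rotation": [0, 0, 0]}], force=80)

```text
clock: 9.87
tcp_pos: [0.5824, 0.1755, 0.0843]
orientation: [3.124, 0.335, 0.001]
contact_force: [-1.8, -0.6, 5.7]
grip_width: 0.0101
gripper_force: 78.7
```

Call:
drive_tool(rows=[{"offset": [0, 0, -0.02], "claw": 0, "rotation": [0, 0, 0]}, {"offset": [0, 0, -0.04], "claw": 0, "rotation": [0, 0, 0]}, {"offset": [0, 0, -0.06], "claw": 0, "rotation": [0, 0, 0]}, {"offset": [0, 0, -0.08], "claw": 0, "rotation": [0, 0, 0]}, {"offset": [0, 0, -0.1], "claw": 0, "rotation": [0, 0, 0]}, {"offset": [0, 0, -0.1], "claw": 0, "rotation": [0, 0, 0]}])

```text
clock: 10.37
tcp_pos: [0.5825, 0.1757, 0.0994]
orientation: [-3.123, -0.335, -0.001]
contact_force: [-0.0, 0.6, -5.8]
grip_width: 0.0101
gripper_force: 78.1
```

The wrist carries about 5 N, which is the carrier's weight, and nothing is catching. Continue the lift.

Call:
drive_tool(rows=[{"offset": [0, 0, -0.04], "claw": 0, "rotation": [0, 0, 0]}, {"offset": [0, 0, -0.08], "claw": 0, "rotation": [0, 0, 0]}, {"offset": [0, 0, -0.12], "claw": 0, "rotation": [0, 0, 0]}, {"offset": [0, 0, -0.17], "claw": 0, "rotation": [0, 0, 0]}, {"offset": [0, 0, -0.22], "claw": 0, "rotation": [0, 0, 0]}, {"offset": [0, 0, -0.28], "claw": 0, "rotation": [0, 0, 0]}, {"offset": [0, 0, -0.34], "claw": 0, "rotation": [0, 0, 0]}, {"offset": [0, 0, -0.4], "claw": 0, "rotation": [0, 0, 0]}, {"offset": [0, 0, -0.46], "claw": 0, "rotation": [0, 0, 0]}, {"offset": [0, 0, -0.51], "claw": 0, "rotation": [0, 0, 0]}, {"offset": [0, 0, -0.55], "claw": 0, "rotation": [0, 0, 0]}, {"offset": [0, 0, -0.58], "claw": 0, "rotation": [0, 0, 0]}, {"offset": [0, 0, -0.59], "claw": 0, "rotation": [0, 0, 0]}, {"offset": [0, 0, -0.59], "claw": 0, "rotation": [0, 0, 0]}, {"offset": [0, 0, -0.59], "claw": 0, "rotation": [0, 0, 0]}, {"offset": [0, 0, -0.59], "claw": 0, "rotation": [0, 0, 0]}, {"offset": [0, 0, -0.59], "claw": 0, "rotation": [0, 0, 0]}, {"offset": [0, 0, -0.59], "claw": 0, "rotation": [0, 0, 0]}])

```text
clock: 11.87
tcp_pos: [0.582, 0.1756, 0.1869]
orientation: [3.123, 0.335, -0.001]
contact_force: [0.5, 0.2, -4.4]
grip_width: 0.0101
gripper_force: 78.1
```

```bash
python3 - <<'E'
from h import *
toolshift([.5825,.1757,.187])
f=grab_frame("scene");I=f["frame"];P=pts(f);v=f["z_map"]>0
h=cv2.cvtColor(I,cv2.COLOR_RGB2HSV)
g=v&(h[...,0]>45)&(h[...,0]<85)&(h[...,1]>90)&(P[...,0]>.4)&(P[...,0]<.8)&(P[...,2]>.1)&(P[...,2]<.25)
q=P[g];A=np.c_[q[:,:2]-q[:,:2].mean(0),np.ones(len(q))];s=np.linalg.lstsq(A,q[:,2],rcond=None)[0];print("board",len(q),q.mean(0),"slope",s)
cv2.imwrite("pics/s6.png",cv2.resize(I[80:260,150:390,::-1],(720,540),interpolation=cv2.INTER_CUBIC))
E
```

```text
tcp [0.582  0.1756 0.1869] tool x [ 0.977  0.212 -0.001] y [ 0.212 -0.977  0.   ] z [-0.001 -0.    -1.   ] q [-0.28  0.42 -0.15  1.76  0.07  0.97 -1.82] w 0.010143857095652008 F [ 0.5  0.2 -4.4] 11.8667
frac [ 0.003 -0.    -0.001]
board 338 [0.59474714 0.16875392 0.16369653] slope [-0.00985422 -0.00735979  0.16369653]
```

View pics/s6.png

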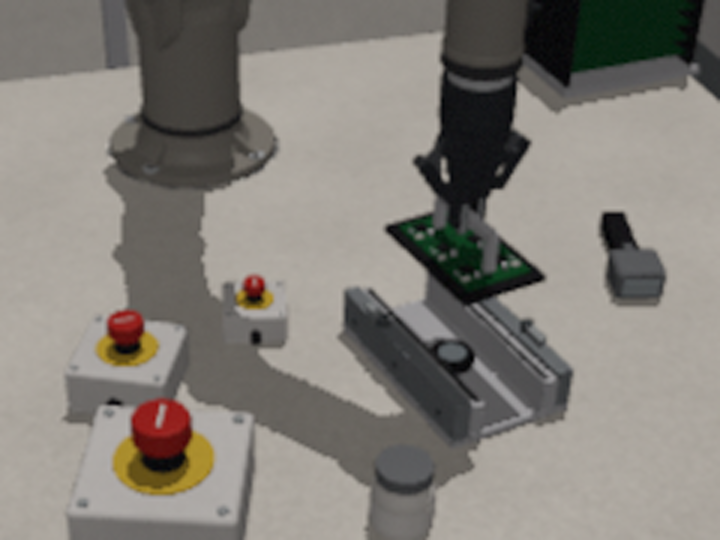

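The carrier, at (465,260) in the crop, hangs level about 103 mm above the rails. The lane camera at (450,355) is uncovered, and the head at (127,328) is up and turned. Handing in.

```bash
python3 -c "from bench import hand_in;print(hand_in())"
```

```text
the job is handed in; nothing more can be done
None
```

The job is handed in (no verdict was returned): the stop button was pressed and reset, and the carrier is held level about 103 mm above the rails over the lane camera.

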